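# Free the microscope head from its ball coupling and hold it up

### The job

The microscope's hinged head is locked down on the ball at the front of its base. Pull the red-knobbed spring latch sideways until it lets go of the ball, then lift the head by the knob or the head until its socket is about 9 cm above the ball, and finish there still holding it up with the gripper, so that the stage can be reached. Leave the slide box, the beaker and the stain bottle where they are.

Things in the scene. Friction and masses are not known exactly. Their poses are not given: they have to be found in the camera images.
- microscope: cream microscope base, fixed to the bench: a plate 340 x 150 x 20 mm, origin at the centre of its underside. Its own +x runs from the ball (front, at x = -120 mm) to the hinge column (back, at x = +120 mm); +y, to the left when looking from the ball to the hinge, is the side with the steel latch strap, to which the latch is pulled; z is up. Two 18 mm column cheeks at y = +-36 mm rise to z = 135 mm at the back; a black stage sits in the middle with its top at z = 52 mm
- ball (a point): centre of the steel ball, 40 mm in diameter with a flat underside 12 mm below its centre, standing on a 16 mm neck; 78 mm above the bench, fixed to the base
- hinge (a point): midpoint of the head's hinge pin, at x = +120 mm, z = 120 mm in the base's frame; the head turns about this point, on a line parallel to the base's y axis
- head: cream hinged head: a 24 mm thick beam from the hinge to a 58 x 66 mm coupler (top face 132 mm above the bench when down) which covers the ball, with a camera housing 62 x 60 mm on top (top 168 mm above the bench, its nearer face 104 mm behind the knob towards the hinge). Origin on the hinge pin, axes as the base's while down. Complete with latch it weighs roughly 0.7 kg and falls shut when let go
- socket (a point): centre of the coupler's socket on the head; on the ball's centre when the head is down, rises with the head
- head_hinge (a joint): angle of the head: 0 = down on the ball, grows as the front rises, stop at 0.75 rad; the socket is 97 mm above the ball at 0.4 rad
- latch (a joint): travel of the spring latch along the microscope's +y: 0 = closed with its plate hooked under the ball, 0.020 m = fully open; the plate clears the ball from about 0.008 m. The spring pushes it shut with 5 N at 0 and 9 N at 0.020 m. While closed the head cannot be lifted; it snaps shut when let go
- knob (a point): red barrel knob of the latch, 28 mm in diameter, 30 mm long, axis along the microscope's y, flat ends: can be pinched across its ends from above and turns between the fingers as the head tilts. This point is the barrel's centre: straight above the ball when closed, 181 mm above the bench when down; moves with latch and head. Stands on a 10 mm stem; the steel strap's top is 39 mm below its centre
- slide_box: blue slide box 85 x 95 x 30 mm, loose bystander; origin under its centre
- beaker: glass beaker 60 mm wide, 80 mm high, loose bystander; origin under its centre
- stain_bottle: amber stain bottle with black cap, 40 mm wide, 85 mm high, loose bystander; origin under its centre

How it is judged:
By the outcome, as a careful person would: the job done as asked, in the order asked, and still so for the second after the job is handed in, while the arm keeps its last pose, push and grip.
It also fails if it takes over 34 s, if anything falls off the work surface, if the arm or the gripper's body presses on something with over 40 N, if the wrist force passes 120 N, or if a joint passes its speed limit or range.

### The arm

A 6-joint arm with a two-finger parallel gripper is mounted at the origin on the work surface. World frame = base frame: x ahead of the robot, y to its left, z up, the work surface at z = 0. Lengths are in m, angles in rad, forces in N, time in s.
With the tool pointing down it reaches from about 0.25 to 0.775 m from the base axis. Payload 4 kg.
Tool frame: the origin (TCP) lies at the very end of the fingers, on their centre line; the grasp point (between the pads) lies 19 mm behind it; z points along the fingers, y is the line along which they close (so a half turn about z gives the same grasp; the last joint's range is limited). The gripper opens to 94 mm and grips with 3 to 60 N. Pads are 16 mm wide; open, the fingers measure 119 mm over their backs; the gripper's body (75 mm by 177 mm) begins 78 mm behind the grasp point.
Start: joints at [-0.103, 0.087, 1.371, -0, 1.684, -0.103], TCP at [0.55, -0, 0.206] pointing down, gripper open.
Joint ranges: [-3.1, 3.1], [-0.76, 2.03], [0.27, 2.55], [-1.08, 4.22], [0.17, 2.65], [-2.57, 2.57]. Speed limits (rad/s): [2.79, 2.79, 3.14, 3.14, 3.14, 3.14].

### API

Orientations are given as [roll, pitch, yaw] about the fixed x, y, z axes, in that order (R = Rz(yaw) Ry(pitch) Rx(roll)).
In Python, from bench import robot, vision gives the robot as it stands.
- The arm moves only by the shell command python3 -m crank 'ROWS'. ROWS is JSON, a list of rows, each a list of 3 entries, a list of its own where there are three numbers: the closure, from 0 (fully open) to 1 (shut), then the shift along the tool's x, y, z in m, then the turn, a rotation vector about the tool's x, y, z in degrees. A call has 1 to 8 rows; each row shifts and turns the commanded pose from where the row before left it, along the tool's axes as they then stand; what a row does not reach is not made up. A row lasts 1/10 s, in which the tool goes at most 50 mm and 8.59 degrees, less where a joint would pass 70% of its speed; a pose out of reach is approached as far as the arm can. A call with a gripper value outside its range is refused whole. The fingers move at their own pace and stop on an object; the grip force is fixed at half the most. Time passes only in rows, so rows that do not move let the fingers close. It gives the time, the measured TCP pose, the force, the opening and the grip force at its end, in the units of the state.
- robot.get_obs(): the state, without advancing time (a new reading comes with each control period).
- vision.snapshot(name): name is "scene" or "side" or "wrist"; returns a dict with "color" (400x640x3 uint8, red, green, blue), "z_map" (400x640 float32, m along the optical axis (not along the pixel's ray), 0 where there is no reading), "fx", "fy", "cx", "cy" (pixels), "R" (3x3) and "t" (3): a world point X has camera coordinates R X + t. Camera axes: x right, y down, z forward; pixel columns grow to the right and rows downward; lengths in m; the calibration is good to about 2 mm. A picture is of the moment at which its call begins.
- robot.close_job(): hands the job in; it is judged then, once.
The state is a dict: "time": time; "joint_positions": joint angles; "qvel": joint speeds; "joint_torque": joint torques, N m; "tool_pos": TCP position; "ee_rot": TCP orientation; "wrist_force": force on the tool from outside, world axes, zero at the start; "wrist_torque": the same for the moment, N m; "width": finger opening in m; "finger_force": force on a finger pad.
Only numpy, scipy, OpenCV 4.12 (cv2) and the standard library are available. Lean on these libraries where they do the work, as an engineer would, in place of code of your own. Each camera call takes 0.05 s, during which the arm holds its last target. There are 200 camera calls.

## Working session

There is one attempt and no reset: what is moved stays moved. The work goes in short steps, Python scripts to look and compute and a shell command to move; the robot and the scene stay as the last step left them, time stands still between calls to the robot, and variables do not carry over. Pictures are saved under pics/ and viewed, at most 10 in all, crops included, and the job is handed in when it is done.

```bash
mkdir -p pics; cat > h.py <<'E'
import numpy as np, cv2
from bench import robot, vision
def snap(n,f):
    s=vision.snapshot(n); cv2.imwrite('pics/'+f,s['color'][...,::-1]); return s
def pts(s,mask):
    v,u=np.nonzero(mask&(s['z_map']>0)); z=s['z_map'][v,u]
    c=np.c_[(u-s['cx'])/s['fx']*z,(v-s['cy'])/s['fy']*z,z]
    return (c-s['t'])@s['R'],u,v
def red(s):
    h=cv2.cvtColor(s['color'],cv2.COLOR_RGB2HSV)
    return ((h[...,0]<6)|(h[...,0]>174))&(h[...,1]>150)&(h[...,2]>60)
E
python3 - <<'E'
from h import *
for n in('scene','side'):
    s=snap(n,n+'1.png'); P,u,v=pts(s,red(s)); print(n,len(P))
    if len(P): print(np.median(P,0),P.min(0),P.max(0),u.mean(),v.mean())
o=robot.get_obs();print(o['time'],o['tool_pos'],o['ee_rot'],o['width'])
a=[cv2.imread(f'pics/{n}1.png') for n in('scene','side')]
cv2.imwrite('pics/both.png',cv2.resize(np.vstack(a),(480,600)))
E
```

```text
scene 375
[0.51596752 0.11095395 0.18834972] [-0.5899969  -1.88230007 -0.32158833] [0.7309862  0.12688899 0.19724411] 383.1546666666667 156.16533333333334
side 466
[0.50095018 0.10372517 0.18428841] [-0.34568434 -1.88283236 -0.50423322] [0.72466146 0.12848412 0.19732187] 428.13304721030045 154.53648068669528
0.1 [5.49521684e-01 4.88365151e-05 2.04434233e-01] [-3.13962336e+00 -1.71105261e-04  1.57081712e+00] 0.09414728660514853
```

View pics/both.png

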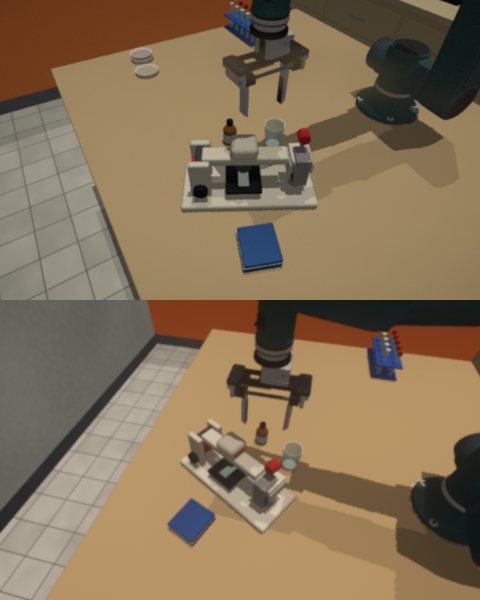

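The views show the microscope, with its ball end and red knob (scene about (405,182) at full resolution) nearest the robot and the hinge farther out. The beaker and bottle stand on the −y side and the blue box on the +y side.

```bash
python3 - <<'E'
from h import *
for n in('scene','side'):
    s=vision.snapshot(n)
    lab,k=None,red(s).astype(np.uint8)
    N,L,st,c=cv2.connectedComponentsWithStats(k)
    for i in range(1,N):
        if st[i,4]>15:
            P,u,v=pts(s,L==i); print(n,st[i],np.median(P,0).round(4),np.percentile(P,3,0).round(4),np.percentile(P,97,0).round(4))
    P,u,v=pts(s,np.ones(s['z_map'].shape,bool))
    q=s['color'][v,u].astype(int)
    m=(abs(P[:,2]-.02)<.004)&(abs(P[:,0]-.62)<.3)&(abs(P[:,1]-.12)<.3)&(q.max(1)-q.min(1)<60)
    Q=P[m,:2]; Q=np.array([p for p in Q if (np.hypot(*(Q-p).T)<.01).sum()>8])
    r=cv2.minAreaRect((Q*1000).astype(np.float32)); print(len(Q),r,cv2.boxPoints(r).round().tolist())
    # head-coupler/housing tops
    for zz in (.132,.168):
        m=(abs(P[:,2]-zz)<.003)&(abs(P[:,0]-.6)<.2)&(abs(P[:,1]-.12)<.12)
        print(zz,m.sum(),np.median(P[m],0))
E
```

```text
scene [319   0   4   7  25] [ 0.0998 -0.8066  0.1147] [-0.5862 -1.8797 -0.3209] [ 0.1048 -0.7985  0.1216]
scene [326   5   5   7  26] [ 0.1001 -0.7613  0.1149] [ 0.0915 -0.7709  0.1059] [ 0.1065 -0.7543  0.1224]
scene [396 171  18  22 300] [0.517  0.1151 0.1912] [0.5027 0.0956 0.174 ] [0.5278 0.126  0.1964]
scene [256 208   4   7  25] [ 0.7261 -0.0357  0.0965] [ 0.7206 -0.0424  0.0952] [ 0.7303 -0.0291  0.098 ]
6046 ((610.3628540039062, 67.92210388183594), (346.26800537109375, 370.28094482421875), 12.048497200012207) [[402.0, 213.0], [480.0, -149.0], [818.0, -77.0], [741.0, 285.0]]
0.132 1717 [0.58670637 0.06663239 0.13285992]
0.168 736 [0.63016945 0.04400155 0.16863822]
side [524  39  15  35 185] [ 0.0957 -0.7159  0.1161] [ 0.0879 -0.8122  0.1022] [ 0.1027 -0.6221  0.1211]
side [274 194   5   7  16] [ 0.7222 -0.0216  0.039 ] [ 0.7181 -0.0277  0.0309] [ 0.7241 -0.0186  0.053 ]
side [354 212  20  20 269] [0.5092 0.1158 0.1924] [0.495  0.0979 0.1768] [0.523  0.1262 0.1965]
4464 ((605.0569458007812, 68.10275268554688), (385.4350891113281, 316.3584289550781), 24.287809371948242) [[364.0, 133.0], [494.0, -155.0], [846.0, 3.0], [716.0, 292.0]]
0.132 1406 [0.57051408 0.07550341 0.13263816]
0.168 601 [0.62505352 0.04440873 0.16830914]
```

```bash
python3 - <<'E'
from h import *
A=[];B=[];K=[];T=[]
for n in('scene','side'):
    s=vision.snapshot(n)
    P,u,v=pts(s,np.ones(s['z_map'].shape,bool)); q=s['color'][v,u].astype(int)
    near=(abs(P[:,0]-.6)<.2)&(abs(P[:,1]-.07)<.2)
    cr=(q.max(1)-q.min(1)<70)&(q.min(1)>90)
    A.append(P[near&cr&(abs(P[:,2]-.02)<.004)]); B.append(P[near&(abs(P[:,2]-.132)<.003)]);T.append(P[near&(abs(P[:,2]-.168)<.003)])
    N,L,st,c=cv2.connectedComponentsWithStats(red(s).astype(np.uint8))
    i=[i for i in range(1,N) if st[i,4]>200][0]; K.append(pts(s,L==i)[0])
def big(Q):
    o=Q[:,:2].min(0)-.02; I=np.zeros((250,250),np.uint8); ij=((Q[:,:2]-o)/.002).astype(int); I[ij[:,0],ij[:,1]]=255
    I=cv2.morphologyEx(I,cv2.MORPH_CLOSE,np.ones((5,5)));I=cv2.morphologyEx(I,cv2.MORPH_OPEN,np.ones((3,3)))
    C=max(cv2.findContours(I,0,2)[0],key=cv2.contourArea)[:,0,::-1]
    r=cv2.minAreaRect((C*.002+o).astype(np.float32)); return r,cv2.boxPoints(r).round(3).tolist()
for X in(A,B,T):
    print(*big(np.vstack(X)))
k=np.vstack(K); print(np.percentile(k,[2,50,98],axis=0).round(4)); k=k[k[:,2]>.17]
print(cv2.minAreaRect((k[:,:2]*1000).astype(np.float32)))
E
```

```text
((0.6143240928649902, 0.05097039043903351), (0.14909382164478302, 0.3437674045562744), 60.75117874145508) [[0.42800000309944153, 0.07000000029802322], [0.7279999852180481, -0.09799999743700027], [0.8009999990463257, 0.03200000151991844], [0.5009999871253967, 0.20000000298023224]]
((0.6948369741439819, 3.260374069213867e-05), (0.09227805584669113, 0.10230118781328201), 60.64223861694336) [[0.628000020980835, -0.014999999664723873], [0.7170000076293945, -0.06499999761581421], [0.7620000243186951, 0.014999999664723873], [0.6729999780654907, 0.06499999761581421]]
((0.6265024542808533, 0.040834713727235794), (0.057729221880435944, 0.06104036420583725), 59.74356460571289) [[0.5860000252723694, 0.03099999949336052], [0.6380000114440918, 0.0010000000474974513], [0.6669999957084656, 0.05000000074505806], [0.6150000095367432, 0.08100000023841858]]
[[0.4958 0.0964 0.1748]
 [0.5137 0.1155 0.1919]
 [0.5276 0.1264 0.1968]]
((510.9884338378906, 109.659912109375), (31.31424903869629, 29.008434295654297), 60.96316146850586)
```

Plate fit is 149 x 344 mm (expected 150 x 340), centre (0.614, 0.051), base +x at −29.3°. That puts the knob at (0.511, 0.110), which matches the red pixels. I'll go above it and turn the fingers to base y.

```bash
python3 -m crank '[[0,[0,0,-0.035],[0,0,0]],[0,[0.03,-0.01,0],[0,0,0]],[0,[0.03,-0.01,0],[0,0,0]],[0,[0.03,-0.01,0],[0,0,0]],[0,[0.02,-0.0085,0],[0,0,0]]]'
python3 -m crank '[[0,[0,0,0],[0,0,-7.6]],[0,[0,0,0],[0,0,-7.6]],[0,[0,0,0],[0,0,-7.6]],[0,[0,0,0],[0,0,-7.6]],[0,[0,0,0],[0,0,-7.6]],[0,[0,0,0],[0,0,-7.6]],[0,[0,0,0],[0,0,-7.6]],[0,[0,0,0],[0,0,-7.5]]]'
cat > look.py <<'E'
from h import *
import sys
from scipy.spatial.transform import Rotation as Ro
s=snap('wrist',sys.argv[1]); P,u,v=pts(s,red(s)); g=(abs(P[:,2]-float(sys.argv[2]))<.05); P=P[g]
if len(P): print(len(P),np.percentile(P,[2,50,98],axis=0).round(4).tolist(),u.mean(),v.mean())
o=robot.get_obs();R=Ro.from_euler('xyz',o['ee_rot']).as_matrix()
Q=(P-o['tool_pos'])@R
if len(P): print('tool axes',np.percentile(Q,[2,50,98],axis=0).round(4).tolist())
print(o['time'],o['tool_pos'].round(4) if hasattr(o['tool_pos'],'round') else o['tool_pos'],o['ee_rot'],o['width'],o['wrist_force'],R.round(3).tolist())
E
python3 look.py w1.png .19
```

```text
time: 0.8
tool_pos: [0.5109, 0.1116, 0.2406]
ee_rot: [3.141, -0.001, 1.572]
wrist_force: [1.3, -0.4, 0.0]
width: 0.0939
finger_force: 0.0
time: 1.6
tool_pos: [0.5115, 0.11, 0.2404]
ee_rot: [3.142, -0.0, 2.636]
wrist_force: [-0.3, 0.1, 0.1]
width: 0.0939
finger_force: 0.0
1616 [[0.4922, 0.0964, 0.1803], [0.5058, 0.112, 0.1925], [0.5216, 0.1271, 0.1951]] 314.8075495049505 212.22834158415841
tool axes [[-0.0088, -0.0148, 0.0453], [0.0064, -0.0007, 0.0479], [0.0161, 0.0131, 0.0601]]
1.65 [0.5114 0.11   0.2404] [-3.14145252e+00 -6.77148613e-05  2.63896614e+00] 0.09413136074698954 [ 0.12411313 -0.24939913  0.31387835] [[-0.876, 0.482, -0.0], [0.482, 0.876, -0.0], [0.0, -0.0, -1.0]]
```

View pics/w1.png

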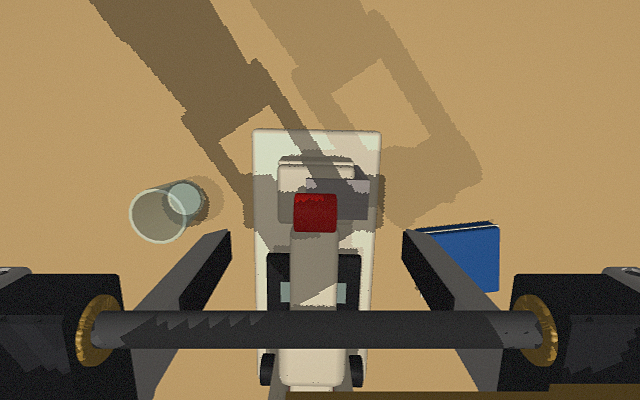

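Wrist view shows the red knob at (315,212), centred between the fingers and square to them. Its centre is about 2 mm off in tool x and 1 mm in y. Descend and pinch.

```bash
python3 -m crank '[[0,[0.002,-0.001,0.018],[0,0,0]],[0,[0,0,0.02],[0,0,0]],[0,[0,0,0.02],[0,0,0]],[0,[0,0,0.02],[0,0,0]],[0,[0,0,0],[0,0,0]]]'
python3 -m crank '[[1,[0,0,0],[0,0,0]],[1,[0,0,0],[0,0,0]],[1,[0,0,0],[0,0,0]],[1,[0,0,0],[0,0,0]],[1,[0,0,0],[0,0,0]],[1,[0,0,0],[0,0,0]]]'
```

```text
time: 2.15
tool_pos: [0.5072, 0.1099, 0.1591]
ee_rot: [-3.138, -0.005, 2.628]
wrist_force: [0.4, 0.6, -0.2]
width: 0.0942
finger_force: 0.0
time: 2.75
tool_pos: [0.5094, 0.1101, 0.1628]
ee_rot: [3.141, 0.0, 2.63]
wrist_force: [0.1, 0.3, -0.2]
width: 0.0491
finger_force: 0.0
```

```bash
python3 -m crank '[[1,[0,0,0],[0,0,0]],[1,[0,0,0],[0,0,0]],[1,[0,0,0],[0,0,0]],[1,[0,0,0],[0,0,0]],[1,[0,0,0],[0,0,0]],[1,[0,0,0],[0,0,0]],[1,[0,0,0],[0,0,0]]]'; python3 look.py w2.png .18
```

```text
time: 3.45
tool_pos: [0.5092, 0.1101, 0.1625]
ee_rot: [-3.142, -0.0, 2.63]
wrist_force: [0.5, -0.1, -0.5]
width: 0.0299
finger_force: 30.0
4111 [[0.4921, 0.0463, 0.145], [0.5064, 0.1104, 0.1915], [0.6051, 0.1273, 0.195]] 315.984432011676 278.2979810265142
tool axes [[-0.1032, -0.0158, -0.0325], [0.0038, -0.0, -0.029], [0.0142, 0.0148, 0.0175]]
3.5 [0.5093 0.1101 0.1625] [3.14156132e+00 3.31546404e-05 2.63010254e+00] 0.02964573495205199 [-0.3134478  -0.70507352  0.3053068 ] [[-0.872, 0.489, 0.0], [0.489, 0.872, 0.0], [-0.0, 0.0, -1.0]]
```

View pics/w2.png

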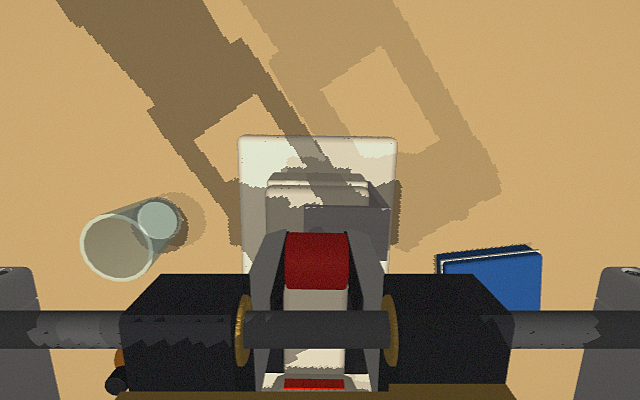

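The view shows the knob (316,262) pinched squarely across its ends, with width 30 mm and 30 N. Now pull the latch 15 mm along tool +y.

```bash
python3 -m crank '[[1,[0,0.004,0],[0,0,0]],[1,[0,0.004,0],[0,0,0]],[1,[0,0.004,0],[0,0,0]],[1,[0,0.003,0],[0,0,0]],[1,[0,0,0],[0,0,0]],[1,[0,0,0],[0,0,0]]]'; python3 look.py w3.png .18
```

```text
time: 4.1
tool_pos: [0.5157, 0.1212, 0.1624]
ee_rot: [-3.137, -0.0, 2.629]
wrist_force: [-4.2, -6.2, 1.8]
width: 0.0297
finger_force: 30.0
4109 [[0.4985, 0.0458, 0.145], [0.5128, 0.1214, 0.1915], [0.6054, 0.1382, 0.195]] 312.5770260403991 278.64906303236796
tool axes [[-0.103, -0.0289, -0.0326], [0.0038, -0.0014, -0.029], [0.0142, 0.0139, 0.0175]]
4.15 [0.5157 0.1212 0.1624] [-3.13663793e+00 -1.92078814e-04  2.62895599e+00] 0.029926888016491054 [-3.65385036 -6.97105971  0.64046623] [[-0.871, 0.49, -0.003], [0.49, 0.871, -0.004], [0.0, -0.005, -1.0]]
```

The latch is at about 13 mm, and the force matches the spring (7.6 N expected). Lift along the arc, first part.

```bash
python3 -m crank '[[1,[0,0.002,0],[0,0,0]],[1,[-0.0033,0,-0.012],[0,0,0]],[1,[-0.004,0,-0.0117],[0,0,0]],[1,[0,0,0],[0,0,0]],[1,[0,0,0],[0,0,0]]]'; python3 look.py w4.png .20
```

```text
time: 4.65
tool_pos: [0.5217, 0.1189, 0.1838]
ee_rot: [-3.133, -0.004, 2.628]
wrist_force: [-4.7, -6.7, -4.2]
width: 0.0295
finger_force: 30.0
3998 [[0.5045, 0.0456, 0.1571], [0.5186, 0.1195, 0.2124], [0.6073, 0.1361, 0.2158]] 312.9009504752376 274.18284142071036
tool axes [[-0.0999, -0.0285, -0.0321], [0.0042, -0.0014, -0.0287], [0.0142, 0.0139, 0.0264]]
4.7 [0.5216 0.1189 0.1837] [-3.13310581 -0.00423849  2.62837994] 0.029944861287193123 [-4.8638531  -6.47988411 -4.3259104 ] [[-0.871, 0.491, -0.008], [0.491, 0.871, -0.005], [0.004, -0.008, -1.0]]
```

The head is rising freely (knob top at 0.216 m, 4 N load). Continue to about 0.37 rad.

```bash
python3 -m crank '[[1,[-0.0046,0,-0.0115],[0,0,0]],[1,[-0.005,0,-0.0113],[0,0,0]],[1,[-0.0056,0,-0.011],[0,0,0]],[1,[-0.0062,0,-0.0107],[0,0,0]],[1,[-0.007,0,-0.0107],[0,0,0]],[1,[-0.0028,0,-0.0041],[0,0,0]],[1,[0,0,0],[0,0,0]],[1,[0,0,0],[0,0,0]]]'; python3 -m crank '[[1,[0,0,0],[0,0,0]],[1,[0,0,0],[0,0,0]]]'; python3 look.py w5.png .25
python3 - <<'E'
from h import *
snap('scene','s2.png')
E
```

```text
time: 5.5
tool_pos: [0.5486, 0.104, 0.2429]
ee_rot: [-3.133, -0.006, 2.628]
wrist_force: [-6.1, -5.1, -3.8]
width: 0.0298
finger_force: 30.0
time: 5.7
tool_pos: [0.5486, 0.104, 0.2429]
ee_rot: [-3.133, -0.006, 2.628]
wrist_force: [-6.1, -5.5, -4.4]
width: 0.0299
finger_force: 30.0
3433 [[0.5296, 0.0917, 0.2573], [0.5425, 0.1074, 0.2705], [0.5586, 0.1222, 0.2732]] 315.7550247596854 254.961549665016
tool axes [[-0.0076, -0.0142, -0.0303], [0.0077, -0.0, -0.0276], [0.0163, 0.014, -0.0143]]
5.75 [0.5486 0.1041 0.2429] [-3.13330586 -0.00574338  2.62823768] 0.030024274093515796 [-5.97137247 -5.97360139 -4.69216351] [[-0.871, 0.491, -0.009], [0.491, 0.871, -0.004], [0.006, -0.008, -1.0]]
```

View pics/s2.png

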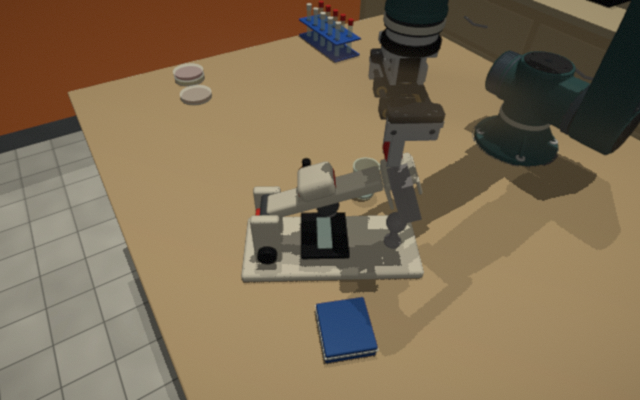

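The scene shows the head raised on the hinge with the ball bare at (397,232) and the gripper at (398,140) holding the knob; the bystanders haven't moved. Socket is about 87 mm up, so add 3 mm.

```bash
python3 -m crank '[[1,[-0.0013,0,-0.0027],[0,0,0]],[1,[0,0,0],[0,0,0]],[1,[0,0,0],[0,0,0]],[1,[0,0,0],[0,0,0]],[1,[0,0,0],[0,0,0]],[1,[0,0,0],[0,0,0]]]' && python3 look.py w6.png .25 && python3 -c "from bench import robot;print(robot.close_job())"
```

```text
time: 6.4
tool_pos: [0.5497, 0.1033, 0.245]
ee_rot: [-3.133, -0.006, 2.628]
wrist_force: [-4.4, -6.6, -5.3]
width: 0.0298
finger_force: 30.0
3427 [[0.5308, 0.091, 0.2591], [0.5436, 0.1066, 0.2726], [0.5598, 0.1214, 0.2752]] 315.72133060986283 254.950102130143
tool axes [[-0.0079, -0.0142, -0.0302], [0.0077, -0.0, -0.0275], [0.0162, 0.014, -0.014]]
6.45 [0.5497 0.1033 0.245 ] [-3.13282612 -0.00625055  2.62811463] 0.029937827053091563 [-4.85780579 -6.83072932 -5.58261143] [[-0.871, 0.491, -0.01], [0.491, 0.871, -0.005], [0.006, -0.009, -1.0]]
the job is handed in; nothing more can be done
None
```

The latch is released, the head is held up by the knob with the socket about 9 cm above the ball (worked out from the gripper's rise), the bystanders look unmoved in the scene view, and the job was handed in at about 6.5 s of the 34 s allowed.

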